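# Hold the sprung filter clamp open

### The arm

A 6-joint arm with a two-finger parallel gripper is mounted at the origin on the work surface. World frame = base frame: x ahead of the robot, y to its left, z up, the work surface at z = 0. Lengths are in mm, angles in rad, forces in N, time in s.
With the tool pointing down it reaches from about 350 to 775 mm from the base axis. Payload 7.3 kg.
Tool frame: the origin (TCP) lies at the very end of the fingers, on their centre line; the grasp point (between the pads) lies 19 mm behind it (pinch_z is the distance from the TCP to the grasp point, in mm); z points along the fingers, y is the direction in which the jaws open and shut (so a half turn about z gives the same grasp; the last joint's range is limited). The gripper opens to 92 mm and grips with 3 to 60 N. Pads are 19 mm wide; open, the fingers measure 130 mm over their backs; the gripper's body (75 mm by 190 mm) begins 47 mm behind the grasp point.
Start: joints at [1.183, 0.342, 1.524, -0, 1.275, -0.146], TCP at [125.695, 509.75, 226.741] pointing down, gripper open.
Joint ranges: [-2.53, 2.53], [-0.77, 2.02], [0.04, 2.7], [-1, 4.14], [0.28, 2.66], [-3.11, 3.11]. Speed limits (rad/s): [2.57, 2.57, 3.14, 3.14, 3.14, 3.14].

### API

Orientations are given as [roll, pitch, yaw] about the fixed x, y, z axes, in that order (R = Rz(yaw) Ry(pitch) Rx(roll)).
In Python, from plant import * gives the robot as it stands.
- The arm moves only by the tool step_arm, never from a script. Its argument "moves" is one flat list of numbers, 7 for each row, row after row: the shift along the tool's x, y, z scaled (see below), then the turn, a rotation vector about the tool's x, y, z scaled (see below), then the closure, from -1 (fully open) to 1 (shut). A call has 1 to 8 rows; each row shifts and turns the pose as measured when the row begins, along the tool's axes as they then stand; what a row does not reach is not made up. The controller multiplies each number of a shift by 2 cm and each number of a turn by 4 degrees. A row lasts 1/12 s, in which the tool goes at most 41.7 mm and 7.16 degrees, less where a joint would pass 70% of its speed; a pose out of reach is approached as far as the arm can. A call with a number of a shift or a turn outside -1 to 1 is refused whole. A call with a gripper value outside its range is refused whole. The fingers move at their own pace and stop on an object; the grip force is fixed at half the most. Time passes only in rows, so rows that do not move let the fingers close. It gives the time, the measured TCP pose, the force and the opening at its end, in the units of the state.
- get_obs(): the state, without advancing time (a new reading comes with each control period).
- capture(name): name is "scene" or "top" or "wrist"; returns the picture (480x640x3 uint8, red, green, blue); there is no depth.
- get_calibration(name): a dict with "mtx" (3x3 intrinsics, pixels), "eye" and "orientation" of the camera in the world; the wrist camera has in their place "mount" (4x4, takes a point from camera to tool coordinates, whose origin is the TCP and whose axes are the flange's). Camera axes: x right, y down, z forward; pixel columns grow to the right and rows downward; lengths in mm; the calibration is good to about 2 mm. A picture is of the moment at which its call begins: read the wrist's pose just before it. get_calibration takes no time and is no camera call.
- close_job(): hands the job in, once; it reports no verdict.
The state is a dict: "time": time; "joint_positions": joint angles; "dq": joint speeds; "tau": joint torques, N m; "tool_pos": TCP position; "tcp_rot": TCP orientation; "contact_force": force on the tool from outside, world axes, zero at the start; "moment": the same for the moment, N m; "grip_width": finger opening in mm.
Only numpy, scipy, OpenCV 4.12 (cv2) and the standard library are available. Lean on these libraries where they do the work, as an engineer would, in place of code of your own. Each camera call takes 0.05 s, during which the arm holds its last target.

### The job

Lift the orange dust cover off the filter clamp and stand it upright, right way up, near the middle of the blue pad. Then push the clamp's green tab back against its spring, towards the red spring block, well past its ratchet click, and finish while still holding it there with the gripper fingers, so that a colleague can drop a filter in: it springs shut if you let go. Leave the other things on the table where they are.

Things in the scene. Friction and masses are not known exactly. Their poses are not given: they have to be found in the camera images.
- cover_knob (a point): centre of the black grip knob of the loose orange dust cover. Knob: 24 mm across, 22 mm high, its centre 72 mm above the cover's lower rim and 17 mm above its flat top, midway over the cover. Cover: box open underneath, 124 mm (its x) by 64 mm (its y) outside, 55 mm high without the knob, 3 mm walls, about 130 g. It starts standing over the clamp on the clamp's base plate and must go up at least 50 mm before it moves sideways.
- clamp_seat (a point): middle of the top of the clamp's black base plate (150 mm along x, 84 mm along y, 12 mm thick, bolted down). z up; x is the direction in which the sliding jaw is pushed. A low aluminium fixed jaw (x -54 to -36 mm) and red spring block (x 36 to 54 mm) reach 16 mm above this point; the small brass pawl beside the tab (y 15 to 25 mm, x 15 to 46 mm) reaches 25 mm above it.
- tab (a point): centre of the green upright thumb tab on the clamp's sliding jaw: 10 mm thick along x, 24 mm wide along y, 34 mm high (its top is 60 mm above the table, the steel jaw block under it reaches 27 mm). x, level, is the push direction, away from the fixed jaw and towards the red spring block. The tab moves with the jaw. It can be pushed on its -x face or pinched.
- jaw (a joint): travel of the sliding jaw in m: 0 shut (spring-held), grows as the tab is pushed along +x of point tab. A sprung pawl clicks over a tooth, felt as a bump of a few N between 0.013 and 0.023; hard stop at 0.034. The spring pushes back with about 4.5 N at 0 and 9 N at the stop; the pawl does not latch.
- pad_top (a point): middle of the top of the flat blue pad, fixed on the table: 190 mm along its x, 150 mm along its y, 4 mm thick.
- cover: the same orange cover; origin at the centre of its lower rim, x along its long side, z up.
- lens_tube: black lens tube standing open end up, 34 mm across, 34 mm high; leave it alone. Origin on its underside
- lock_ring: brass ring lying flat, 32 mm across, 8 mm high; leave it alone. Origin on its underside
- cleaner: amber bottle, 44 mm across, 100 mm high; leave it alone. Origin on its underside
- driver: red-handled screwdriver lying down; leave it alone. Origin on its underside
- spanner: steel wrench lying down; leave it alone. Origin on its underside
- post: plain steel post standing upright, 25 mm across, 75 mm high; leave it alone. Origin on its underside
There are look-alikes about, which are no part of the job. What is shaped like the part that bears clamp_seat but brown is not meant.

How it is judged (in metres and radians):
On the way, in this order (a step that is already met when the one before it is completed fails the run):
1. the cover stands upright on the blue pad, let go of (x of cover_knob in the frame of pad_top between -0.05 and 0.05 m and y of cover_knob in the frame of pad_top between -0.05 and 0.05 m and z of cover_knob in the frame of pad_top between 0.067 and 0.077 m and angle between cover_knob's own z axis and vertical below 0.08 rad and contact force between cover and the fingers below 0.1 N), for 0.3 s.
2. the fingers have pushed the jaw past its click (value of joint jaw above 0.024 m and contact force between jaw and the fingers above 2 N), for 0.2 s.
At the end, for the whole second after the job is handed in: The fingers hold the jaw past its click (travel over 24 of 34 mm) with more than 2 N, and the cover stands upright on the pad, untouched: knob within 50 mm of the pad's middle along each side, 67 to 77 mm above it, tilt under 0.08 rad. No bystander moved over 25 mm (all of step 1 and all of step 2); the arm keeps its last pose, push and grip.
It fails at once if one of the other loose things is moved more than 25 mm (distance of any of lens_tube, lock_ring, cleaner, driver, spanner, post from where it was at the start of the episode above 0.025 m).
It also fails if it takes over 45 s, if anything falls off the work surface, if the arm or the gripper's body presses on something with over 40 N, if the wrist force passes 120 N, or if a joint passes its speed limit or range.

## Working session

There is one attempt and no reset: what is moved stays moved. The work goes in short steps, Python scripts to look and compute and a tool call to move; the robot and the scene stay as the last step left them, time stands still between calls to the robot, and variables do not carry over. Pictures are saved under pics/ and viewed, and the job is handed in when it is done.

Besides the shell and the picture viewer there is one more tool, called after "Request:" by a JSON object that holds its "fn" and its "kwargs". step_arm: Moves the arm, as the interface text tells. Shifts and turns lie within -1 to 1; 1 stands for 2 cm of shift or 4 degrees of turn. Its arguments: {"type":"object","properties":{"moves":{"type":"array"}},"required":["moves"]}

```bash
mkdir -p pics; ls
python3 - <<'E'
from plant import *
import cv2
for n in("scene","top"):
    im=capture(n); cv2.imwrite(f"pics/{n}0.png",im[:,:,::-1])
    print(n,get_calibration(n))
print(get_calibration("wrist"));print(get_obs())
E
```

```text
pics
scene {'mtx': array([[470.5750634 ,   0.        , 326.42501305],
       [  0.        , 470.5750634 , 235.7350127 ],
       [  0.        ,   0.        ,   1.        ]]), 'eye': array([1237.44926898,  562.4229097 ,  770.02829117]), 'orientation': array([-2.20674004, -0.01531622,  2.23686361])}
top {'mtx': array([[613.99132284,   0.        , 313.46377227],
       [  0.        , 613.99132284, 228.91066085],
       [  0.        ,   0.        ,   1.        ]]), 'eye': array([ 222.59560311,   -3.37190111, 1482.93673616]), 'orientation': array([-2.92018548,  0.00594113, -1.54233177])}
{'mtx': array([[360.78259023,   0.        , 316.64346251],
       [  0.        , 360.78259023, 238.90905134],
       [  0.        ,   0.        ,   1.        ]]), 'mount': array([[ 1.70208457e-04, -9.68764189e-01, -2.47983704e-01,
         6.64538280e+01],
       [ 9.99999883e-01,  2.77292875e-04, -3.96892896e-04,
         5.39389289e-02],
       [ 4.53259739e-04, -2.47983607e-01,  9.68764123e-01,
        -1.58776296e+02],
       [ 0.00000000e+00,  0.00000000e+00,  0.00000000e+00,
         1.00000000e+00]])}
{'time': 0.1, 'joint_positions': array([ 1.18302464e+00,  3.42683723e-01,  1.52490756e+00, -6.90865230e-06,
        1.27540847e+00, -1.45998763e-01]), 'dq': array([-2.24152436e-05, -2.82050972e-03, -1.02980717e-03,  1.83248357e-03,
       -4.27095408e-04,  9.10531479e-04]), 'tau': array([ 2.83793910e-03, -4.32005811e+01, -2.44694871e+01,  7.19965110e-02,
        5.26851055e-02, -7.25234759e-05]), 'tool_pos': array([125.54009658, 509.39869588, 226.10340444]), 'tcp_rot': array([-3.14019957e+00, -1.98168671e-04,  2.89982161e+00]), 'contact_force': array([ 0.44495187, -0.67471151, -0.20446603]), 'moment': array([ 0.00792511, -0.03110449,  0.04523278]), 'grip_width': 91.7556202274115}
```

View pics/scene0.png

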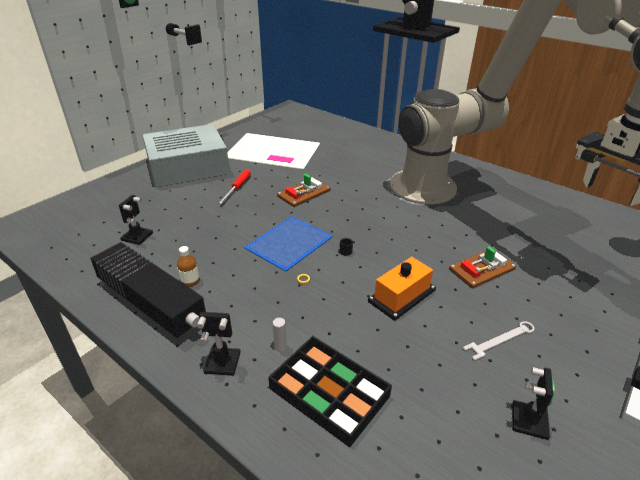

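View pics/top0.png

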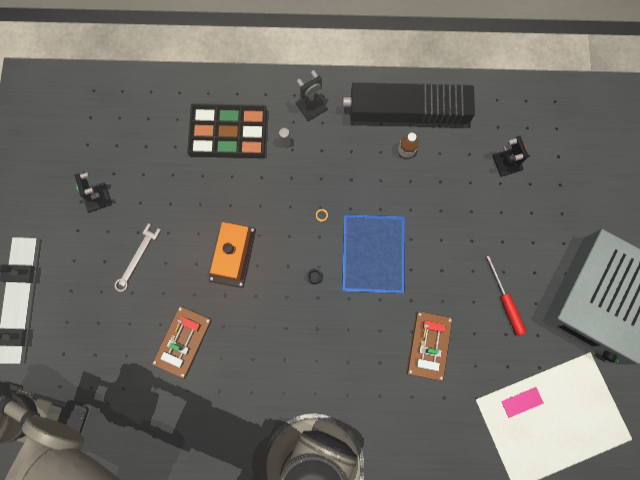

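The cover (top view about 230,250) stands on its black plate, the pad is at (374,254), and two brown look-alikes lie nearer the robot. Next I measure the knob and the pad.

```bash
cat > h.py <<'E'
from plant import *
import cv2, numpy as np
from scipy.spatial.transform import Rotation as R
def cam(n,obs=None):
    c=get_calibration(n)
    if n=="wrist":
        T=np.eye(4);T[:3,:3]=R.from_euler('xyz',obs['tcp_rot']).as_matrix();T[:3,3]=obs['tool_pos'];T=T@c['mount']
        return c['mtx'],T[:3,3],T[:3,:3]
    return c['mtx'],np.array(c['eye']),R.from_euler('xyz',c['orientation']).as_matrix()
def ray(C,uv):
    d=C[2]@np.linalg.inv(C[0])@np.array([uv[0],uv[1],1.]);return C[1],d/np.linalg.norm(d)
def onz(C,uv,z):
    e,d=ray(C,uv);return e+d*(z-e[2])/d[2]
def tri(C1,u1,C2,u2):
    e1,d1=ray(C1,u1);e2,d2=ray(C2,u2)
    s=np.linalg.lstsq(np.c_[d1,-d2],e2-e1,rcond=None)[0]
    a=e1+s[0]*d1;b=e2+s[1]*d2;return (a+b)/2,np.linalg.norm(a-b)
def proj(C,p):
    q=C[0]@C[2].T@(np.array(p)-C[1]);return q[:2]/q[2]
def blob(m,roi):
    x0,y0,x1,y1=roi;mm=np.zeros(m.shape,np.uint8);mm[y0:y1,x0:x1]=m[y0:y1,x0:x1]*255
    cs,_=cv2.findContours(mm,cv2.RETR_EXTERNAL,cv2.CHAIN_APPROX_NONE)
    return max(cs,key=cv2.contourArea)
def cen(c):
    M=cv2.moments(c);return np.array([M['m10']/M['m00'],M['m01']/M['m00']])
E
python3 - <<'E'
from h import *
T=cam("top");S=cam("scene")
t=cv2.imread("pics/top0.png");s=cv2.imread("pics/scene0.png")
th=cv2.cvtColor(t,cv2.COLOR_BGR2HSV);sh=cv2.cvtColor(s,cv2.COLOR_BGR2HSV)
blue=lambda h:(h[...,0]>100)&(h[...,0]<125)&(h[...,1]>120)
c=blob(blue(th),(330,200,420,310));print("pad top",onz(T,cen(c),4));
box=cv2.boxPoints(cv2.minAreaRect(c));print(np.array([onz(T,b,4) for b in box]).round(1))
c2=blob(blue(sh),(230,200,345,280));print("pad scene",onz(S,cen(c2),4))
print(th[245:256:5,215:245:3])
dark=lambda h:(h[...,2]<70)
k1=blob(dark(th),(222,240,236,256));k2=blob(dark(sh),(399,261,413,276))
print(cen(k1),cv2.boundingRect(k1),cen(k2),cv2.boundingRect(k2));print("knob",tri(T,cen(k1),S,cen(k2)))
org=(th[...,0]>8)&(th[...,0]<20)&(th[...,1]>180)&(th[...,2]>200)
o=blob(org,(200,210,262,295));r=cv2.minAreaRect(o);b=cv2.boxPoints(r);print(r,b)
P=np.array([onz(T,x,67) for x in b]);print(P.round(1),P.mean(0))
for i in range(4):
  d=P[(i+1)%4]-P[i];print(np.linalg.norm(d),np.degrees(np.arctan2(d[1],d[0])))
cv2.imwrite("pics/z0.png",np.hstack([cv2.resize(t[210:300,190:270],None,fx=5,fy=5),cv2.resize(s[245:335,355:435],None,fx=5,fy=5)]))
E
```

```text
pad top [ 497.10290812 -133.60535121    4.        ]
[[ 403.4  -57.8    4. ]
 [ 593.9  -59.3    4. ]
 [ 593.9 -212.7    4. ]
 [ 403.6 -207.     4. ]]
pad scene [ 504.38748864 -129.8383625     4.        ]
[[[ 11  44  98]
  [ 15 177 236]
  [ 15 177 236]
  [ 10  50  77]
  [  6  45  80]
  [  9  51  80]
  [ 13 182 205]
  [ 15 177 236]
  [ 15 175 237]
  [ 15 177 236]]

 [[ 13 167 214]
  [ 15 176 236]
  [ 15 175 236]
  [  7  39  84]
  [  7  37  89]
  [  6  42  86]
  [ 10 128  82]
  [ 15 175 236]
  [ 15 176 237]
  [ 15 175 236]]

 [[ 15 175 236]
  [ 15 175 237]
  [ 15 175 237]
  [ 15 175 236]
  [ 15 174 237]
  [ 15 177 236]
  [ 15 175 237]
  [ 15 173 237]
  [ 15 175 237]
  [ 10 159 109]]]
[231.22222222 251.22222222] (227, 247, 6, 7) [405.18968692 268.96869245] (401, 263, 10, 13)
knob (array([479.50805855, 205.77465132,  76.44660498]), np.float64(3.7294654661332793))
((233.9000244140625, 245.7000274658203), (2.2360680103302, 0.4472135603427887), 26.56505012512207) [[232.80002 245.40002]
 [233.00003 245.00003]
 [235.00003 246.00003]
 [234.80002 246.40002]]
[[496.1 202.6  67. ]
 [497.1 202.2  67. ]
 [494.8 197.3  67. ]
 [493.8 197.8  67. ]] [495.43511783 199.96569563  67.        ]
1.055475934761836 -23.192312903107812
5.344552683287501 -115.06737482909011
1.055045454196498 156.76595812510777
5.343770617626216 64.9369717272434
```

View pics/z0.png

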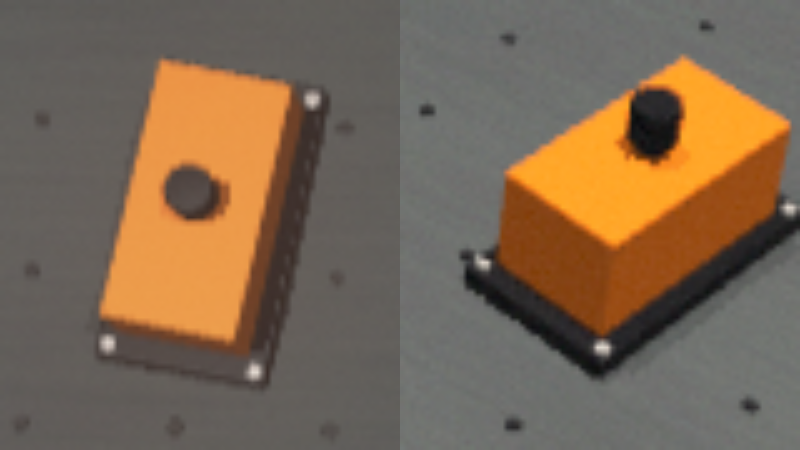

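The enlargement shows the knob near top-view (228,248) and the cover tilted about 12°. I'm fixing the thresholds.

Run:
```python
from h import *
T=cam("top");S=cam("scene")
t=cv2.imread("pics/top0.png");s=cv2.imread("pics/scene0.png")
th=cv2.cvtColor(t,cv2.COLOR_BGR2HSV);sh=cv2.cvtColor(s,cv2.COLOR_BGR2HSV)
k1=blob(th[...,1]<100,(219,240,238,257));k2=blob(sh[...,2]<80,(399,260,413,277))
print(cen(k1),cv2.boundingRect(k1),cen(k2),cv2.boundingRect(k2));print("knob",tri(T,cen(k1),S,cen(k2)),onz(T,cen(k1),93))
org=(th[...,0]>8)&(th[...,0]<20)&(th[...,1]>150)&(th[...,2]>200)
o=blob(org,(200,210,262,295));o=cv2.convexHull(o);r=cv2.minAreaRect(o);b=cv2.boxPoints(r)
P=np.array([onz(T,x,67) for x in b]);print(P.round(1),P.mean(0))
for i in range(4):
  d=P[(i+1)%4]-P[i];print(np.linalg.norm(d),np.degrees(np.arctan2(d[1],d[0])))
for n,p in dict(post=(284,132),ring=(321,215),tube=(315,277),cleaner=(409,150),spanner1=(122,286),spanner2=(153,230),brown=(182,342)).items(): print(n,onz(T,p,10).round())
```

```text
[227.6010929  247.94262295] (223, 244, 10, 9) [405.31588133 269.0052356 ] (401, 263, 10, 14)
knob (array([486.56864623, 211.67731306,  83.92843411]), np.float64(0.4103662027024235)) [484.76514581 210.46517167  93.        ]
[[431.  252.7  67. ]
 [554.8 232.1  67. ]
 [541.6 169.3  67. ]
 [418.3 191.   67. ]] [486.42589334 211.27650502  67.        ]
125.51372343015859 -9.476397269015324
64.21770788097906 -101.92964017449192
125.15848236206509 169.98255691089585
63.02225054031275 78.35210414818694
post [805.  97.  10.]
ring [590.  -3.  10.]
tube [435.   8.  10.]
cleaner [ 765. -221.   10.]
spanner1 [400. 473.  10.]
spanner2 [540. 410.  10.]
brown [271. 318.  10.]
```

Knob at (486, 211.5, 84), which matches the expected height. Pad centre is about (498.5, -134), and the cover's long axis is at about -10°. Now I move over the knob.

Request:
{"fn": "step_arm", "kwargs": {"moves": [-1,-0.48,0,0,0,-0.1,-1,-1,-0.48,0,0,0,-0.1,-1,-1,-0.48,0,0,0,-0.1,-1,-1,-0.48,0,0,0,-0.1,-1,-1,-0.48,0,0,0,-0.1,-1,-1,-0.48,0,0,0,-0.1,-1,-1,-0.48,0,0,0,-0.1,-1,-1,-0.48,0,0,0,-0.1,-1]}}

```text
time: 0.77
tool_pos: [266.3, 396.4, 222.7]
tcp_rot: [-3.135, -0.004, 2.966]
contact_force: [0.9, -0.2, -0.4]
grip_width: 91.9
```

```bash
cat >> h.py <<'E'
def to(p,yaxis_deg):
    "shift in tool units (2cm), turn units (4deg) to get TCP to p with tool y at world angle (mod 180)"
    o=get_obs();M=R.from_euler('xyz',o['tcp_rot']).as_matrix()
    d=M.T@(np.array(p)-o['tool_pos'])/20
    a=np.degrees(np.arctan2(M[1,1],M[0,1]));da=(yaxis_deg-a+90)%180-90
    tilt=np.cross(M[:,2],[0,0,-1]);tl=M.T@tilt
    print("t",round(o['time'],2),"pos",o['tool_pos'].round(1),"yang",a.round(1),"shift",d.round(2),"turnz",round(-da/4,2),"tilt",np.degrees(tl/4).round(2),"F",o['contact_force'].round(1),"w",round(o['grip_width'],1),"q",o['joint_positions'].round(2))
E
python3 -c "
from h import *
to([486,211.5,160],79.8)"
```

```text
t 0.77 pos [266.3 396.4 222.7] yang 79.9 shift [-12.45  -7.16   3.13] turnz 0.03 tilt [-0.1  -0.06  0.  ] F [ 0.9 -0.2 -0.4] w 91.9 q [ 0.82  0.26  1.65 -0.    1.24 -0.58]
```

Request:
{"fn": "step_arm", "kwargs": {"moves": [-1,-0.57,0.2,0,0,0,-1,-1,-0.57,0.2,0,0,0,-1,-1,-0.57,0.2,0,0,0,-1,-1,-0.57,0.2,0,0,0,-1,-1,-0.57,0.2,0,0,0,-1,-1,-0.57,0.2,0,0,0,-1,-1,-0.57,0.2,0,0,0,-1,-1,-0.57,0.2,0,0,0,-1]}}

```text
time: 1.43
tool_pos: [413.0, 271.2, 187.8]
tcp_rot: [-3.133, -0.007, 2.967]
contact_force: [0.8, 0.7, -0.8]
grip_width: 91.8
```

```bash
python3 -c "
from h import *
to([486,211.5,140],79.8)"
```

```text
t 1.43 pos [413.  271.2 187.8] yang 80.0 shift [-4.13 -2.28  2.38] turnz 0.05 tilt [-0.13 -0.1   0.  ] F [ 0.8  0.7 -0.8] w 91.8 q [ 0.43  0.33  1.66 -0.    1.17 -0.97]
```

Request:
{"fn": "step_arm", "kwargs": {"moves": [-0.9,-0.5,0.5,-0.1,-0.1,0,-1,-0.9,-0.5,0.5,0,0,0,-1,-0.9,-0.5,0.5,0,0,0,-1,-0.9,-0.5,0.5,0,0,0,-1,-0.5,-0.28,0.3,0,0,0,-1,0,0,0,0,0,0,-1]}}

```text
time: 1.93
tool_pos: [490.7, 205.1, 137.3]
tcp_rot: [-3.138, -0.003, 2.962]
contact_force: [0.4, 0.6, 0.4]
grip_width: 92.0
```

```bash
python3 -c "
from h import *
to([486,211.5,71],79.8)
o=get_obs();im=capture('wrist');cv2.imwrite('pics/w1.png',im[:,:,::-1]);C=cam('wrist',o);print(proj(C,[486,211.5,84]),proj(C,[486,211.5,95]))"
```

```text
t 1.93 pos [490.7 205.1 137.3] yang 79.7 shift [0.28 0.29 3.32] turnz -0.02 tilt [-0.05 -0.04  0.  ] F [0.4 0.6 0.4] w 92.0 q [ 0.25  0.45  1.63 -0.    1.07 -1.14]
[325.94342811 249.29047545] [326.3383625  254.45931397]
```

View pics/w1.png

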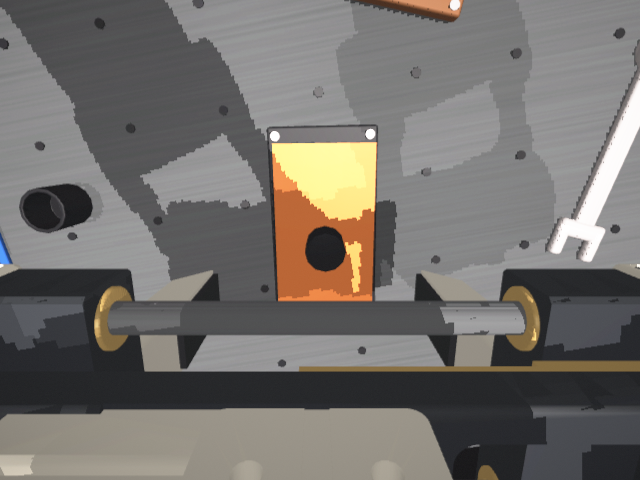

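The knob appears at (325,249), where it was predicted (326,250), and the cover is aligned with the view. Descending.

Request:
{"fn": "step_arm", "kwargs": {"moves": [0.14,0.15,0.6,0,0,0,-1,0.14,0.14,0.6,0,0,0,-1,0,0,0.6,0,0,0,-1,0,0,0.6,0,0,0,-1,0,0,0.5,0,0,0,-1,0,0,0.2,0,0,0,-1,0,0,0,0,0,0,-1]}}

```text
time: 2.57
tool_pos: [481.5, 218.4, 77.3]
tcp_rot: [-3.142, -0.001, 2.966]
contact_force: [-0.1, 0.1, 0.3]
grip_width: 92.0
```

```bash
python3 -c "
from h import *
to([486,211.5,71],79.8)"
```

```text
t 2.57 pos [481.5 218.4  77.3] yang 80.0 shift [-0.28 -0.3   0.31] turnz 0.04 tilt [-0.   -0.01 -0.  ] F [-0.1  0.1  0.3] w 92.0 q [ 0.28  0.52  1.71  0.    0.92 -1.12]
```

Request:
{"fn": "step_arm", "kwargs": {"moves": [-0.15,-0.15,0.1,0,0,0,-1,0,0,0,0,0,0,-1,0,0,0,0,0,0,-1]}}

```text
time: 2.82
tool_pos: [484.2, 215.6, 76.6]
tcp_rot: [3.141, 0.001, 2.968]
contact_force: [0.7, 0.1, -0.3]
grip_width: 91.9
```

```bash
python3 -c "
from h import *
to([486,211.5,71],79.8)"
```

```text
t 2.82 pos [484.2 215.6  76.6] yang 80.0 shift [-0.12 -0.19  0.28] turnz 0.06 tilt [0.01 0.01 0.  ] F [ 0.7  0.1 -0.3] w 91.9 q [ 0.27  0.52  1.71  0.    0.92 -1.12]
```

Request:
{"fn": "step_arm", "kwargs": {"moves": [-0.12,-0.19,0.2,0,0,0,-1,0,0,0.1,0,0,0,-1,0,0,0,0,0,0,-1]}}

```text
time: 3.07
tool_pos: [487.1, 211.0, 71.3]
tcp_rot: [3.14, 0.003, 2.967]
contact_force: [-0.1, 0.3, 0.1]
grip_width: 92.0
```

```bash
python3 -c "
from h import *
to([486,211.5,71],79.8)"
```

```text
t 3.07 pos [487.1 211.   71.3] yang 80.0 shift [0.06 0.02 0.02] turnz 0.05 tilt [0.03 0.04 0.  ] F [-0.1  0.3  0.1] w 92.0 q [ 0.26  0.53  1.71  0.    0.9  -1.13]
```

On target. Closing.

Request:
{"fn": "step_arm", "kwargs": {"moves": [0,0,0,0,0,0,1,0,0,0,0,0,0,1,0,0,0,0,0,0,1,0,0,0,0,0,0,1,0,0,0,0,0,0,1,0,0,0,0,0,0,1,0,0,0,0,0,0,1,0,0,0,0,0,0,1]}}

```text
time: 3.73
tool_pos: [487.3, 210.8, 71.5]
tcp_rot: [3.14, 0.003, 2.967]
contact_force: [-1.0, 0.1, -1.4]
grip_width: 43.1
```

Request:
{"fn": "step_arm", "kwargs": {"moves": [0,0,0,0,0,0,1,0,0,0,0,0,0,1,0,0,0,0,0,0,1,0,0,0,0,0,0,1,0,0,0,0,0,0,1,0,0,0,0,0,0,1]}}

```text
time: 4.23
tool_pos: [487.3, 210.9, 71.5]
tcp_rot: [3.14, 0.003, 2.967]
contact_force: [-0.7, -0.5, 0.9]
grip_width: 23.6
```

Request:
{"fn": "step_arm", "kwargs": {"moves": [0,0,-0.3,0,0,0,1,0,0,-0.5,0,0,0,1,0,0,-0.8,0,0,0,1,0,0,-0.8,0,0,0,1,0,0,-0.8,0,0,0,1,0,0,-0.8,0,0,0,1,0,0,-0.5,0,0,0,1,0,0,-0.2,0,0,0,1]}}

```text
time: 4.9
tool_pos: [485.7, 210.4, 173.1]
tcp_rot: [3.141, 0.001, 2.967]
contact_force: [-0.4, -0.2, -0.5]
grip_width: 23.2
```

```bash
python3 -c "
from h import *
to([498.5,-134,165],80)
im=capture('scene');cv2.imwrite('pics/s1.png',im[:,:,::-1])"
```

```text
t 4.9 pos [485.7 210.4 173.1] yang 80.0 shift [ -3.62 -16.85   0.39] turnz -0.0 tilt [0.01 0.01 0.  ] F [-0.4 -0.2 -0.5] w 23.2 q [ 0.26  0.4   1.6   0.    1.15 -1.13]
```

View pics/s1.png

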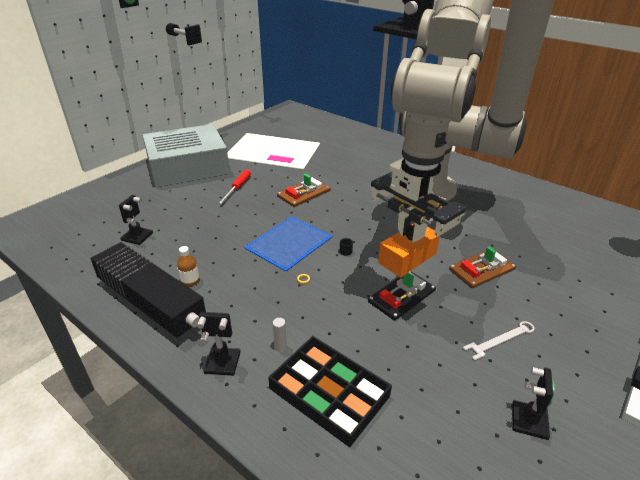

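The cover is lifted clear, the clamp is exposed, and its red spring block is on the far (+x) side. Carrying the cover to the pad.

Request:
{"fn": "step_arm", "kwargs": {"moves": [-0.1,-0.5,0,0,0,0,1,-0.2,-0.9,0,0,0,0,1,-0.2,-0.9,0,0,0,0,1,-0.2,-0.9,0,0,0,0,1,-0.2,-0.9,0,0,0,0,1,-0.2,-0.9,0,0,0,0,1,-0.2,-0.9,0,0,0,0,1,-0.2,-0.9,0,0,0,0,1]}}

```text
time: 5.62
tool_pos: [488.3, 64.4, 169.6]
tcp_rot: [-3.141, -0.006, 2.973]
contact_force: [-0.2, 0.3, -0.2]
grip_width: 23.1
```

```bash
python3 -c "
from h import *
to([498.5,-134,165],80)"
```

```text
t 5.62 pos [488.3  64.4 169.6] yang 80.4 shift [-2.17 -9.7   0.22] turnz 0.09 tilt [-0.01 -0.08 -0.  ] F [-0.2  0.3 -0.2] w 23.1 q [-0.02  0.34  1.69  0.    1.11 -1.43]
```

Request:
{"fn": "step_arm", "kwargs": {"moves": [-0.2,-0.9,0,0,0,0,1,-0.2,-0.9,0,0,0,0,1,-0.2,-0.9,0,0,0,0,1,-0.2,-0.9,0,0,0,0,1,-0.2,-0.9,0,0,0,0,1,-0.2,-0.9,0,0,0,0,1,-0.2,-0.9,0,0,0,0,1,-0.2,-0.9,0,0,0,0,1]}}

```text
time: 6.28
tool_pos: [488.4, -95.0, 163.2]
tcp_rot: [-3.14, -0.02, 2.972]
contact_force: [0.7, -0.2, -0.1]
grip_width: 23.5
```

Request:
{"fn": "step_arm", "kwargs": {"moves": [-0.2,-0.7,0,0,0,0,1,-0.1,-0.4,0,0,0,0,1,0,0,0,0,0,0,1,0,0,0,0,0,0,1]}}

```text
time: 6.62
tool_pos: [487.6, -123.5, 160.4]
tcp_rot: [-3.14, -0.025, 2.966]
contact_force: [-0.1, 0.2, -0.1]
grip_width: 23.3
```

```bash
python3 -c "
from h import *
to([498.5,-134,63.5],80)
S=cam('scene')
im=capture('scene');cv2.imwrite('pics/s2.png',im[150:350,180:440,::-1].repeat(3,0).repeat(3,1))
im=capture('top');cv2.imwrite('pics/t2.png',im[150:350,250:500,::-1].repeat(3,0).repeat(3,1))"
```

```text
t 6.62 pos [ 487.6 -123.5  160.4] yang 80.0 shift [-0.75 -0.42  4.83] turnz -0.01 tilt [-0.03 -0.36 -0.  ] F [-0.1  0.2 -0.1] w 23.3 q [-0.4   0.38  1.66 -0.01  1.12 -1.79]
```

View pics/s2.png

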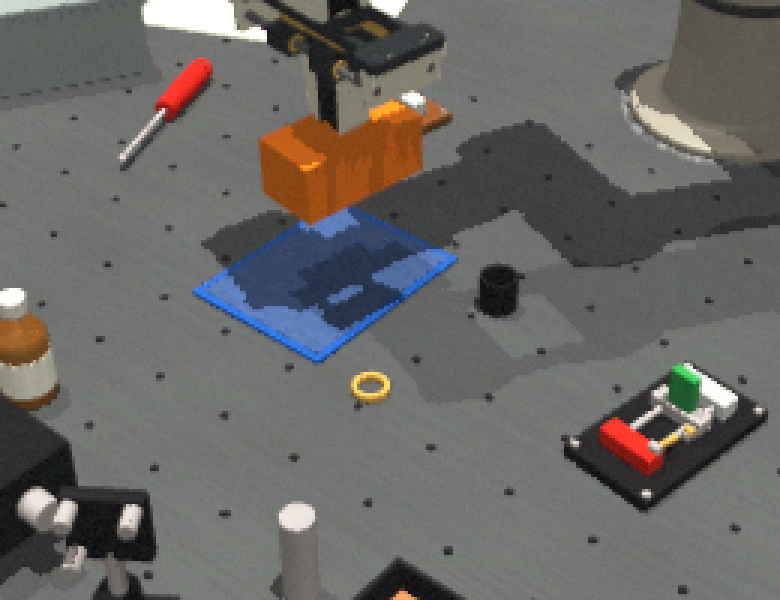

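The cover hangs level over the pad's near half. I correct the offset and tilt, then descend most of the way.

Request:
{"fn": "step_arm", "kwargs": {"moves": [-0.4,-0.2,0.3,0,-0.2,0,1,-0.3,-0.2,0.5,0,-0.15,0,1,0,0,0.6,0,0,0,1,0,0,0.6,0,0,0,1,0,0,0.6,0,0,0,1,0,0,0.5,0,0,0,1,0,0,0.3,0,0,0,1,0,0,0,0,0,0,1]}}

```text
time: 7.38
tool_pos: [501.1, -125.9, 90.8]
tcp_rot: [-3.141, 0.003, 2.978]
contact_force: [0.3, 0.0, -1.0]
grip_width: 23.1
```

```bash
python3 -c "
from h import *
to([498.5,-134,63.5],80)"
```

```text
t 7.38 pos [ 501.1 -125.9   90.8] yang 80.6 shift [ 0.07 -0.42  1.37] turnz 0.15 tilt [-0.01  0.04 -0.  ] F [ 0.3  0.  -1. ] w 23.1 q [-0.39  0.48  1.73 -0.    0.93 -1.8 ]
```

Request:
{"fn": "step_arm", "kwargs": {"moves": [0,-0.3,0.4,0,0,0,1,0,-0.1,0.4,0,0,0,1,0,0,0.2,0,0,0,1,0,0,0.1,0,0,0,1,0,0,0,0,0,0,1]}}

```text
time: 7.8
tool_pos: [500.6, -133.9, 68.0]
tcp_rot: [-3.14, 0.005, 2.979]
contact_force: [0.1, 0.7, -1.0]
grip_width: 23.0
```

```bash
python3 -c "
from h import *
to([498.5,-134,63.5],80)"
```

```text
t 7.8 pos [ 500.6 -133.9   68. ] yang 80.7 shift [ 0.1  -0.02  0.22] turnz 0.18 tilt [-0.02  0.06  0.  ] F [ 0.1  0.7 -1. ] w 23.0 q [-0.41  0.51  1.75  0.    0.87 -1.82]
```

Request:
{"fn": "step_arm", "kwargs": {"moves": [0,0,0.15,0,0,0,1,0,0,0.1,0,0,0,1,0,0,0.08,0,0,0,1,0,0,0,0,0,0,1]}}

```text
time: 8.13
tool_pos: [501.2, -134.7, 64.0]
tcp_rot: [-3.139, 0.007, 2.979]
contact_force: [0.4, 0.1, -1.0]
grip_width: 23.4
```

Request:
{"fn": "step_arm", "kwargs": {"moves": [0,0,0.1,0,0,0,1,0,0,0,0,0,0,1,0,0,0,0,0,0,1]}}

```text
time: 8.38
tool_pos: [502.3, -135.5, 64.0]
tcp_rot: [-3.138, 0.011, 2.979]
contact_force: [0.2, -0.2, -0.7]
grip_width: 23.5
```

Request:
{"fn": "step_arm", "kwargs": {"moves": [0,0,0.15,0,0,0,1,0,0,0.05,0,0,0,1,0,0,0,0,0,0,1]}}

```text
time: 8.63
tool_pos: [503.0, -136.2, 63.3]
tcp_rot: [-3.136, 0.014, 2.98]
contact_force: [0.1, 1.6, -1.0]
grip_width: 22.9
```

```bash
python3 -c "
from h import *
to([498.5,-134,63.5],80)
im=capture('scene');cv2.imwrite('pics/s3.png',im[180:300,230:390,::-1].repeat(5,0).repeat(5,1))"
```

```text
t 8.63 pos [ 503.  -136.2   63.3] yang 80.7 shift [ 0.24  0.07 -0.02] turnz 0.18 tilt [-0.08  0.2  -0.  ] F [ 0.1  1.6 -1. ] w 22.9 q [-0.41  0.52  1.75 -0.    0.85 -1.82]
```

View pics/s3.png

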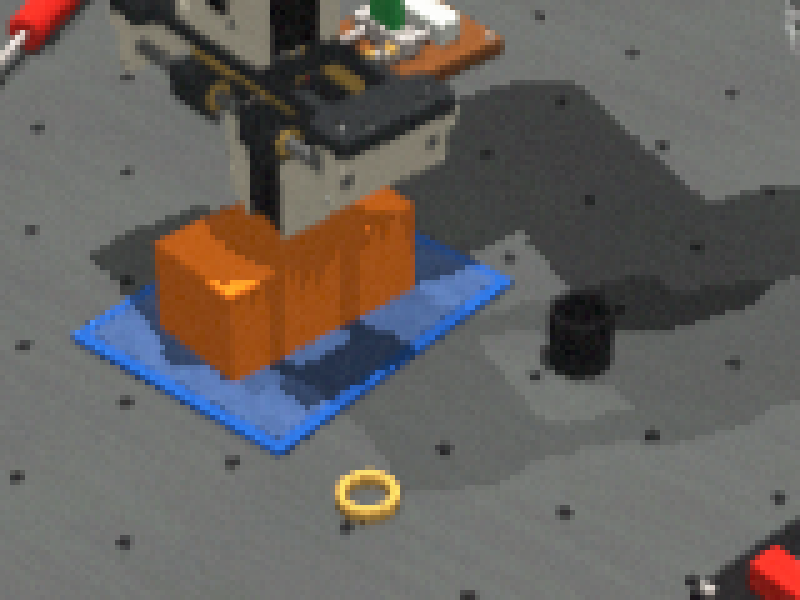

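The cover appears to rest on the pad with its near edge at about (235,378), and the TCP height matches the expected 63.4. Releasing.

Request:
{"fn": "step_arm", "kwargs": {"moves": [0,0,0.05,0,0.15,0,1,0,0,0,0,0,0,1,0,0,0,0,0,0,-0.5,0,0,0,0,0,0,-1,0,0,0,0,0,0,-1,0,0,0,0,0,0,-1,0,0,0,0,0,0,-1,0,0,0,0,0,0,-1]}}

```text
time: 9.35
tool_pos: [503.3, -136.3, 61.4]
tcp_rot: [-3.136, 0.002, 2.98]
contact_force: [-0.0, -0.8, -0.1]
grip_width: 58.4
```

Request:
{"fn": "step_arm", "kwargs": {"moves": [0,0,0,0,0,0,-1,0,0,0,0,0,0,-1,0,0,0,0,0,0,-1,0,0,0,0,0,0,-1,0,0,0,0,0,0,-1,0,0,0,0,0,0,-1]}}

```text
time: 9.85
tool_pos: [503.2, -136.3, 61.2]
tcp_rot: [-3.136, 0.002, 2.98]
contact_force: [-0.3, -0.6, 0.6]
grip_width: 91.4
```

Request:
{"fn": "step_arm", "kwargs": {"moves": [0,0,-0.4,0,0,0,-1,0,0,-0.8,0,0,0,-1,0,0,-1,0,0,0,-1,0,0,-1,0,0,0,-1,0,0,-1,0,0,0,-1,0,0,-1,0,0,0,-1,0,0,-1,0,0,0,-1,0,0,-0.5,0,0,0,-1]}}

```text
time: 10.52
tool_pos: [501.1, -134.7, 202.2]
tcp_rot: [-3.137, -0.004, 2.98]
contact_force: [0.8, -0.4, 0.5]
grip_width: 92.2
```

Run:
```python
from h import *
to([486,211.5,165],-10)
s=capture('scene');cv2.imwrite('pics/s4.png',s[:,:,::-1])
t=capture('top');cv2.imwrite('pics/t4.png',t[:,:,::-1])
cv2.imwrite("pics/z4.png",np.hstack([s[190:290,230:350,::-1].repeat(3,0).repeat(3,1),s[265:325,360:440,::-1].repeat(5,0).repeat(5,1)]))
cv2.imwrite("pics/z4t.png",np.hstack([t[200:300,340:420,::-1].repeat(4,0).repeat(4,1),t[210:310,190:270,::-1].repeat(4,0).repeat(4,1)]))
```

```text
t 10.52 pos [ 501.1 -134.7  202.2] yang 80.7 shift [ 3.53 16.97  1.81] turnz -22.32 tilt [-0.06 -0.05 -0.  ] F [ 0.8 -0.4  0.5] w 92.2 q [-0.41  0.35  1.58 -0.01  1.21 -1.81]
```

View pics/z4.png

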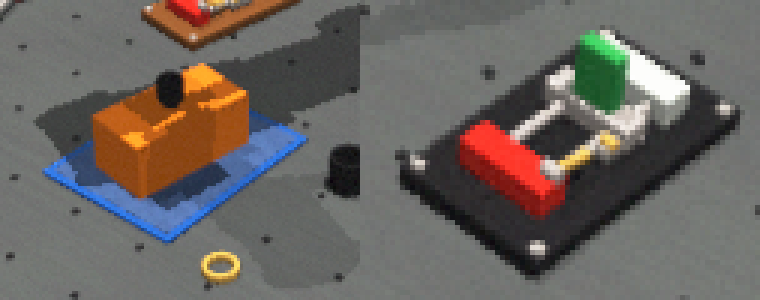

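View pics/z4t.png

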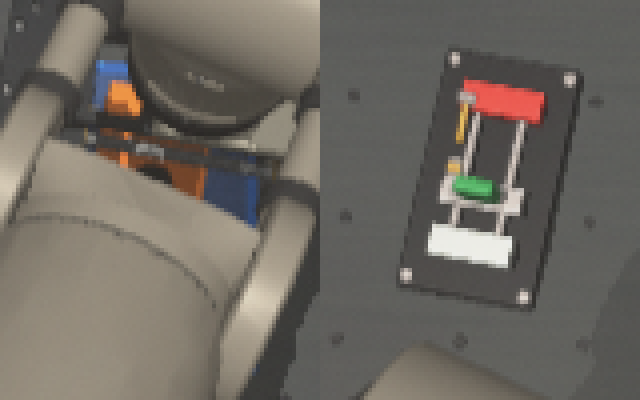

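The cover stands upright on the pad. The clamp is bare: green tab between the white fixed jaw and the red block, pawl on the +y side. Now I locate the tab while starting back.

Run:
```python
from h import *
T=cam("top");S=cam("scene")
t=cv2.imread("pics/t4.png");s=cv2.imread("pics/s4.png")
th=cv2.cvtColor(t,cv2.COLOR_BGR2HSV);sh=cv2.cvtColor(s,cv2.COLOR_BGR2HSV)
g=lambda h:(h[...,0]>50)&(h[...,0]<85)&(h[...,1]>120)
rd=lambda h:((h[...,0]<6)|(h[...,0]>174))&(h[...,1]>150)
a=blob(g(th),(190,210,270,310));b=blob(g(sh),(360,265,440,325))
print(cv2.minAreaRect(a),cv2.boundingRect(a),cv2.boundingRect(b))
print("tab top view at z60",onz(T,cen(a),60).round(1),"z52",onz(T,cen(a),52).round(1))
print("tri",tri(T,cen(a),S,cen(b)))
r=blob(rd(th),(190,210,270,310));print("red",onz(T,cen(r),26).round(1),cv2.minAreaRect(r))
w=blob((th[...,1]<40)&(th[...,2]>170),(190,262,270,310));print("white",onz(T,cen(w),28).round(1),cv2.minAreaRect(w))
# bolts
px=np.array([[190+(455-320)/4,210+59/4],[190+(570-320)/4,210+79/4],[190+(406-320)/4,210+275/4],[190+(523-320)/4,210+298/4]])
P=np.array([onz(T,p,14) for p in px]);print(P.round(1),P.mean(0))
```

```text
((228.0, 256.0), (4.0, 8.0), 90.0) (224, 254, 9, 5) (403, 271, 10, 16)
tab top view at z60 [471.7 213.1  60. ] z52 [473.1 214.3  52. ]
tri (array([474.02329311, 214.87532416,  47.07304882]), np.float64(0.45546185747847384))
red [530.  201.5  26. ] ((235.21156311035156, 234.9423065185547), (20.003847122192383, 7.648529052734375), 11.309932708740234)
white [441.8 218.3  28. ] ((227.66217041015625, 267.52703857421875), (20.54987335205078, 14.631509780883789), 9.462323188781738)
[[557.4 235.5  14. ]
 [546.7 164.2  14. ]
 [423.1 257.   14. ]
 [411.1 185.7  14. ]] [484.58029718 210.59656026  14.        ]
```

Request:
{"fn": "step_arm", "kwargs": {"moves": [0.1,0.8,0,0,0,-1,-1,0.15,0.8,0,0,0,-1,-1,0.2,0.8,0,0,0,-1,-1,0.25,0.8,0,0,0,-1,-1,0.3,0.8,0,0,0,-1,-1,0.4,0.7,0,0,0,-1,-1,0.4,0.7,0,0,0,-1,-1,0.5,0.7,0,0,0,-1,-1]}}

```text
time: 11.28
tool_pos: [443.0, -19.0, 195.7]
tcp_rot: [3.139, -0.011, -2.724]
contact_force: [-0.4, -0.2, 0.1]
grip_width: 91.8
```

```bash
python3 -c "
from h import *
to([486,211.5,165],-10)"
```

```text
t 11.28 pos [443.  -19.  195.7] yang 113.9 shift [-6.65  9.66  1.49] turnz -14.02 tilt [ 0.03 -0.16 -0.  ] F [-0.4 -0.2  0.1] w 91.8 q [-0.21  0.23  1.78 -0.01  1.15 -2.2 ]
```

Tab centre is about (473.5, 214), or x ≈ -12.5 in the clamp frame, and the push axis is about -9.5°. I continue the transfer and turn.

Request:
{"fn": "step_arm", "kwargs": {"moves": [-0.52,0.65,0,0,0,-1,-1,-0.56,0.61,0,0,0,-1,-1,-0.6,0.57,0,0,0,-1,-1,-0.64,0.53,0,0,0,-1,-1,-0.68,0.48,0,0,0,-1,-1,-0.71,0.43,0,0,0,-1,-1,-0.74,0.38,0,0,0,-1,-1,-0.76,0.33,0,0,0,-1,-1]}}

```text
time: 11.95
tool_pos: [467.2, 115.6, 188.2]
tcp_rot: [3.12, -0.016, -2.139]
contact_force: [0.1, -0.0, -0.5]
grip_width: 91.7
```

```bash
python3 -c "
from h import *
to([473.5,214,150],-9.5)"
```

```text
t 11.95 pos [467.2 115.6 188.2] yang 147.4 shift [-4.35  2.34  1.89] turnz -5.77 tilt [ 0.3  -0.23  0.  ] F [ 0.1 -0.  -0.5] w 91.7 q [ 0.08  0.31  1.68  0.    1.17 -2.49]
```

Request:
{"fn": "step_arm", "kwargs": {"moves": [-0.77,0.27,0.2,0.1,-0.1,-0.95,-1,-0.78,0.22,0.2,0.1,-0.1,-0.95,-1,-0.79,0.17,0.2,0,0,-0.95,-1,-0.8,0.12,0.2,0,0,-0.95,-1,-0.7,0.05,0.2,0,0,-0.9,-1,-0.3,0,0,0,0,-0.5,-1,0,0,0,0,0,0,-1,0,0,0,0,0,0,-1]}}

```text
time: 12.62
tool_pos: [481.2, 204.9, 159.2]
tcp_rot: [3.122, -0.002, -1.751]
contact_force: [0.6, -0.7, -0.3]
grip_width: 91.8
```

Run:
```python
from h import *
to([473.5,214,110],-9.5)
o=get_obs();im=capture('wrist');cv2.imwrite('pics/w2.png',im[:,:,::-1]);C=cam('wrist',o);print(proj(C,[473.5,214,60]))
```

```text
t 12.62 pos [481.2 204.9 159.2] yang 169.7 shift [-0.39  0.41  2.47] turnz -0.21 tilt [ 0.29 -0.03  0.  ] F [ 0.6 -0.7 -0.3] w 91.8 q [ 0.25  0.41  1.62  0.01  1.13 -2.71]
[326.20384825 249.51772105]
```

View pics/w2.png

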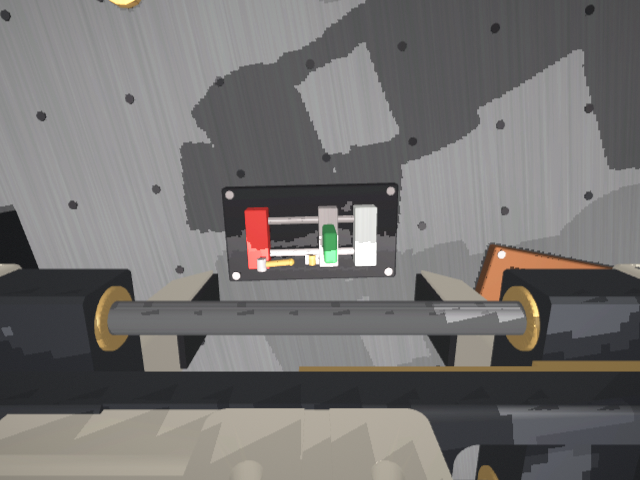

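The wrist view shows the tab at about (330,244), close to the prediction. I check its extents.

Run:
```python
from h import *
o=get_obs();C=cam('wrist',o)
w=cv2.imread('pics/w2.png');h=cv2.cvtColor(w,cv2.COLOR_BGR2HSV)
g=(h[...,0]>45)&(h[...,0]<85)&(h[...,1]>120)
b=blob(g,(300,210,350,275));print(cv2.boundingRect(b))
a=np.radians(-9.5);X=np.array([np.cos(a),np.sin(a),0]);Y=np.array([-X[1],X[0],0])
c=np.array([473.5,214,0])
for z in(27,60): print(z,[proj(C,c+sx*5*X+sy*12*Y+[0,0,z]).round(1).tolist() for sx in(-1,1) for sy in(-1,1)])
mid=cv2.boundingRect(b); print("x at z60 for cols of lower rows")
m=np.zeros_like(g);m[210:275,300:350]=g[210:275,300:350]
for r in range(224,266,4):
    xs=np.where(m[r])[0]; 
    if len(xs): print(r,xs.min(),xs.max(),h[r,(xs.min()+xs.max())//2])
```

```text
(323, 225, 14, 36)
27 [[330.3, 224.6], [330.4, 252.5], [318.1, 224.8], [318.5, 252.7]]
60 [[332.8, 233.9], [332.9, 264.9], [319.2, 234.1], [319.6, 265.2]]
x at z60 for cols of lower rows
228 323 333 [ 67 134 120]
232 323 335 [ 67 135 125]
236 324 336 [ 67 135 168]
240 324 336 [ 67 134 168]
244 324 336 [ 67 134 167]
248 324 336 [ 67 138 168]
252 324 336 [ 72  88 254]
256 325 336 [ 72  90 254]
260 325 336 [ 69 103 252]
```

Observed columns sit about 4 px right of the prediction, so the tab is nearer (470.5, 213.3), which agrees with the top view at z=60. Descending around it.

```bash
python3 -c "
from h import *
to([470.5,213.3,33],-9.5)"
```

```text
t 12.67 pos [481.2 204.7 159.3] yang 169.6 shift [-0.34  0.48  6.32] turnz -0.21 tilt [ 0.29 -0.03 -0.  ] F [0.6 0.2 0.4] w 91.8 q [ 0.25  0.41  1.62  0.01  1.13 -2.71]
```

Request:
{"fn": "step_arm", "kwargs": {"moves": [-0.2,0.25,0.5,0.15,0,-0.1,-1,-0.2,0.2,0.6,0.1,0,-0.1,-1,0,0,0.6,0,0,0,-1,0,0,0.5,0,0,0,-1,0,0,0.3,0,0,0,-1,0,0,0,0,0,0,-1,0,0,0,0,0,0,-1]}}

```text
time: 13.25
tool_pos: [472.9, 210.2, 107.9]
tcp_rot: [3.14, -0.003, -1.749]
contact_force: [-0.1, 0.1, 0.8]
grip_width: 91.8
```

```bash
python3 -c "
from h import *
to([470.5,213.3,33],-9.5)"
```

```text
t 13.25 pos [472.9 210.2 107.9] yang 169.8 shift [-0.14  0.14  3.74] turnz -0.17 tilt [ 0.02 -0.04 -0.  ] F [-0.1  0.1  0.8] w 91.8 q [ 0.27  0.46  1.71 -0.    0.98 -2.69]
```

Request:
{"fn": "step_arm", "kwargs": {"moves": [-0.14,0.14,0.4,0,0,-0.15,-1,0,0,0.4,0,0,0,-1,0,0,0.4,0,0,0,-1,0,0,0.2,0,0,0,-1,0,0,0,0,0,0,-1,0,0,0,0,0,0,-1]}}

```text
time: 13.75
tool_pos: [471.3, 213.3, 78.3]
tcp_rot: [-3.141, -0.002, -1.739]
contact_force: [0.5, -0.3, -0.6]
grip_width: 91.9
```

Run:
```python
from h import *
to([470.5,213.3,33],-9.5)
o=get_obs();im=capture('wrist');cv2.imwrite('pics/w3.png',im[:,:,::-1])
im=capture('scene');cv2.imwrite('pics/s5.png',im[200:340,320:480,::-1].repeat(4,0).repeat(4,1))
```

```text
t 13.75 pos [471.3 213.3  78.3] yang 170.4 shift [0.   0.04 2.26] turnz -0.03 tilt [-0.01 -0.02 -0.  ] F [ 0.5 -0.3 -0.6] w 91.9 q [ 0.28  0.5   1.74 -0.    0.9  -2.69]
```

View pics/w3.png

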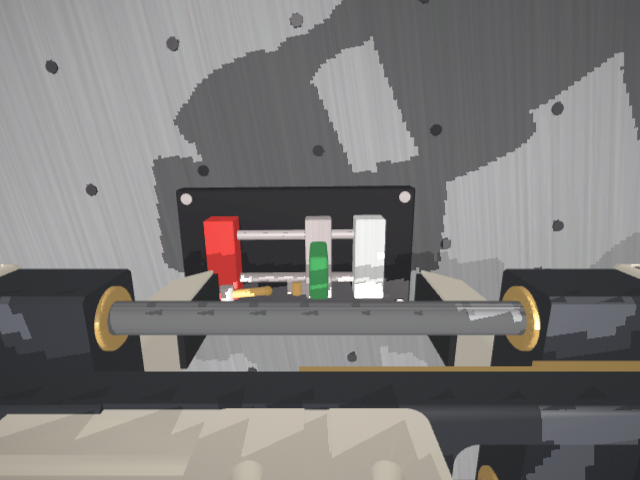

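View pics/s5.png

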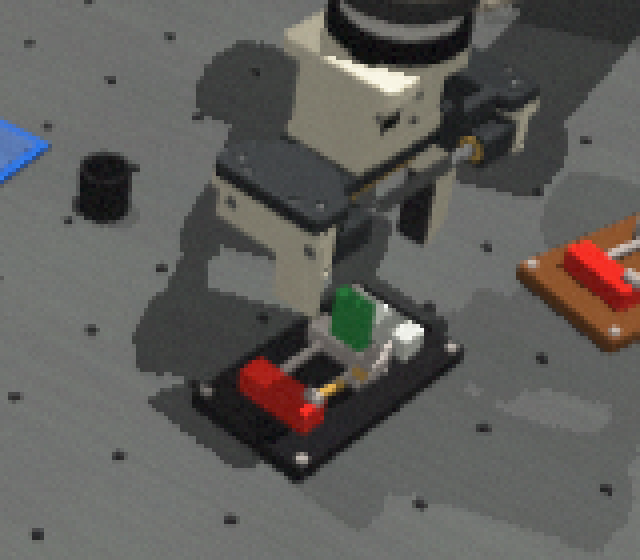

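The tab is at col 318, centred between the fingers, and both fingers are clear of the clamp parts. Descending to z≈33.

Request:
{"fn": "step_arm", "kwargs": {"moves": [0,0,0.5,0,0,0,-1,0,0,0.5,0,0,0,-1,0,0,0.4,0,0,0,-1,0,0,0.3,0,0,0,-1,0,0,0.15,0,0,0,-1,0,0,0,0,0,0,-1,0,0,0,0,0,0,-1]}}

```text
time: 14.43
tool_pos: [471.6, 213.2, 37.4]
tcp_rot: [-3.14, -0.001, -1.739]
contact_force: [-0.1, 0.4, 0.3]
grip_width: 91.8
```

```bash
python3 -c "
from h import *
to([470.5,213.3,33],-9.5)"
```

```text
t 14.43 pos [471.6 213.2  37.4] yang 170.4 shift [0.01 0.06 0.22] turnz -0.03 tilt [-0.02 -0.02 -0.  ] F [-0.1  0.4  0.3] w 91.8 q [ 0.28  0.56  1.77 -0.    0.81 -2.69]
```

Request:
{"fn": "step_arm", "kwargs": {"moves": [0,0.03,0.13,0,0,0,-1,0,0,0,0,0,0,1,0,0,0,0,0,0,1,0,0,0,0,0,0,1,0,0,0,0,0,0,1,0,0,0,0,0,0,1,0,0,0,0,0,0,1,0,0,0,0,0,0,1]}}

```text
time: 15.1
tool_pos: [471.9, 213.6, 35.9]
tcp_rot: [-3.138, -0.0, -1.739]
contact_force: [0.0, -0.6, 0.9]
grip_width: 49.6
```

Request:
{"fn": "step_arm", "kwargs": {"moves": [0,0,0,0,0,0,1,0,0,0,0,0,0,1,0,0,0,0,0,0,1,0,0,0,0,0,0,1,0,0,0,0,0,0,1,0,0,0,0,0,0,1,0,0,0,0,0,0,1,0,0,0,0,0,0,1]}}

```text
time: 15.77
tool_pos: [470.5, 213.9, 36.0]
tcp_rot: [-3.14, -0.001, -1.738]
contact_force: [0.6, -0.7, -1.1]
grip_width: 9.9
```

```bash
python3 -c "
from h import *
to([470.5,213.3,33],-9.5)"
```

```text
t 15.77 pos [470.5 213.9  36. ] yang 170.4 shift [ 0.03 -0.    0.15] turnz -0.02 tilt [-0.02 -0.01 -0.  ] F [ 0.6 -0.7 -1.1] w 9.9 q [ 0.28  0.56  1.78 -0.    0.8  -2.69]
```

Pinched at 9.9 mm with the TCP at (470.5, 213.9). Pushing about 30 mm along -y of the tool.

Request:
{"fn": "step_arm", "kwargs": {"moves": [0,-0.2,0,0,0,0,1,0,-0.3,0,0,0,0,1,0,-0.3,0,0,0,0,1,0,-0.3,0,0,0,0,1,0,-0.3,0,0,0,0,1]}}

```text
time: 16.18
tool_pos: [490.3, 210.7, 35.9]
tcp_rot: [3.125, -0.004, -1.737]
contact_force: [-8.0, 2.2, 8.4]
grip_width: 9.8
```

```bash
python3 -c "
from h import *
to([500.1,208.9,36],-9.5)"
```

```text
t 16.18 pos [490.3 210.7  35.9] yang 170.5 shift [ 0.01 -0.5  -0.01] turnz -0.0 tilt [ 0.23 -0.05 -0.  ] F [-8.   2.2  8.4] w 9.8 q [ 0.26  0.59  1.71  0.    0.85 -2.72]
```

Request:
{"fn": "step_arm", "kwargs": {"moves": [0,-0.3,-0.03,0.1,0,0,1,0,-0.3,-0.03,0.1,0,0,1,0,-0.1,0,0,0,0,1,0,0,0,0,0,0,1]}}

```text
time: 16.52
tool_pos: [498.8, 209.4, 35.9]
tcp_rot: [3.125, -0.006, -1.736]
contact_force: [-7.4, 1.8, 7.4]
grip_width: 10.1
```

```bash
python3 -c "
from h import *
to([500.1,208.9,36],-9.5)"
```

```text
t 16.52 pos [498.8 209.4  35.9] yang 170.5 shift [ 0.01 -0.07 -0.  ] turnz 0.0 tilt [ 0.23 -0.08  0.  ] F [-7.4  1.8  7.4] w 10.1 q [ 0.25  0.6   1.69  0.    0.87 -2.72]
```

Travel is about 28.7 mm with a push of about 7.6 N, consistent with the spring. I nudge a little further, let it settle, then look.

Request:
{"fn": "step_arm", "kwargs": {"moves": [0,-0.12,0,0,0,0,1,0,0,0,0,0,0,1,0,0,0,0,0,0,1,0,0,0,0,0,0,1,0,0,0,0,0,0,1,0,0,0,0,0,0,1]}}

```text
time: 17.02
tool_pos: [494.0, 210.1, 36.0]
tcp_rot: [3.11, -0.009, -1.735]
contact_force: [-7.5, 2.3, 4.3]
grip_width: 10.2
```

Run:
```python
from h import *
to([500.1,208.9,36],-9.5)
s=capture('scene');cv2.imwrite('pics/s6.png',s[:,:,::-1]);t=capture('top');cv2.imwrite('pics/t6.png',t[:,:,::-1])
cv2.imwrite("pics/z6.png",s[190:340,230:450,::-1].repeat(3,0).repeat(3,1))
T=cam('top');S=cam('scene')
th=cv2.cvtColor(t[:,:,::-1],cv2.COLOR_BGR2HSV) if False else cv2.cvtColor(np.ascontiguousarray(t),cv2.COLOR_RGB2HSV);sh=cv2.cvtColor(np.ascontiguousarray(s),cv2.COLOR_RGB2HSV)
roi=(368,235,385,258)
cv2.imwrite("pics/z6t.png",t[200:300,340:420,::-1].repeat(5,0).repeat(5,1))
k=blob(sh[...,2]<70,(278,208,296,226));print(cen(k),cv2.boundingRect(k),"knob scene at z76",onz(S,cen(k),76))
```

```text
t 17.02 pos [494.  210.1  36. ] yang 170.6 shift [ 0.01 -0.31 -0.01] turnz 0.02 tilt [ 0.46 -0.12  0.  ] F [-7.5  2.3  4.3] w 10.2 q [ 0.26  0.6   1.69  0.01  0.88 -2.73]
[286.19904077 219.27577938] (282, 214, 9, 12) knob scene at z76 [ 501.33225206 -135.63507622   76.        ]
```

View pics/z6.png

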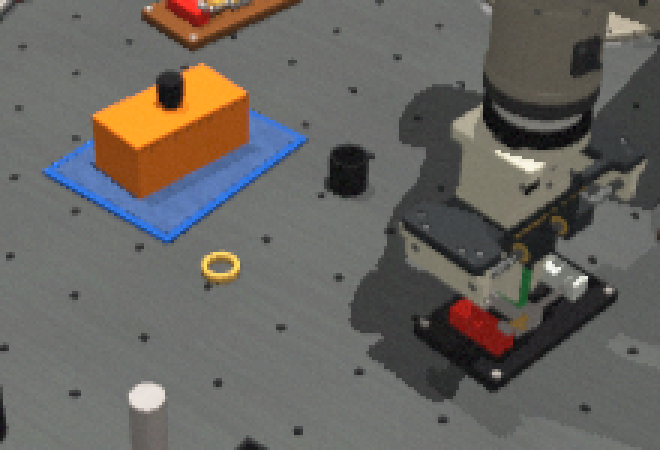

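View pics/z6t.png

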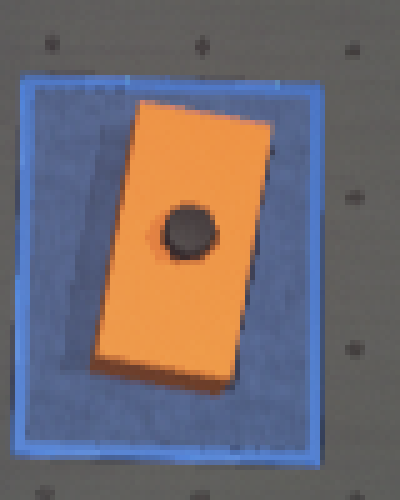

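The cover is good: knob at about (501,-136), upright on the pad. Zero-shift rows let the spring push the arm back, down to about 24 mm of travel. I push again and end on a row that still commands a forward push.

Request:
{"fn": "step_arm", "kwargs": {"moves": [0,-0.3,0,0.15,0,0,1,0,-0.3,0,0.15,0,0,1,0,-0.25,0,0.1,0,0,1,0,-0.2,0,0.1,0,0,1]}}

```text
time: 17.45
tool_pos: [504.5, 208.4, 35.8]
tcp_rot: [3.123, -0.012, -1.735]
contact_force: [-19.5, 5.6, 15.8]
grip_width: 9.6
```

```bash
python3 -c "
from h import *
to([501.1,208.7,36],-9.5)"
```

```text
t 17.45 pos [504.5 208.4  35.8] yang 170.6 shift [ 0.01  0.17 -0.  ] turnz 0.01 tilt [ 0.27 -0.17  0.  ] F [-19.5   5.6  15.8] w 9.6 q [ 0.25  0.61  1.67 -0.    0.88 -2.72]
```

It's at the hard stop with about 20 N. I ease off with small holding rows and watch for drift.

Request:
{"fn": "step_arm", "kwargs": {"moves": [0,0,0,0.05,0,0,1,0,-0.03,0,0.05,0,0,1,0,-0.06,0,0.05,0,0,1]}}

```text
time: 17.7
tool_pos: [500.7, 209.0, 35.9]
tcp_rot: [3.122, -0.014, -1.735]
contact_force: [-7.6, 1.3, 5.5]
grip_width: 9.3
```

Request:
{"fn": "step_arm", "kwargs": {"moves": [0,-0.07,0,0.05,0,0,1]}}

```text
time: 17.78
tool_pos: [500.6, 209.0, 35.9]
tcp_rot: [3.123, -0.014, -1.734]
contact_force: [-7.3, 1.7, 5.4]
grip_width: 10.0
```

```bash
python3 -c "
from h import *
import time
to([501.1,208.7,36],-9.5)
for i in range(6): capture('scene')
to([501.1,208.7,36],-9.5)"
```

```text
t 17.78 pos [500.6 209.   35.9] yang 170.6 shift [ 0.01 -0.03 -0.  ] turnz 0.03 tilt [ 0.27 -0.21 -0.  ] F [-7.3  1.7  5.4] w 10.0 q [ 0.26  0.61  1.68 -0.01  0.88 -2.72]
t 18.08 pos [500.6 209.   35.9] yang 170.6 shift [ 0.01 -0.03 -0.  ] turnz 0.03 tilt [ 0.27 -0.21  0.  ] F [-9.3  1.5  6.7] w 9.7 q [ 0.26  0.61  1.68 -0.01  0.88 -2.72]
```

It holds steady at about 30.5 mm of travel and 8–9 N. A last check on the bystanders and the jaw, then I hand in.

Run:
```python
from h import *
t=capture('top');s=capture('scene');t0=cv2.imread('pics/top0.png');s0=cv2.imread('pics/scene0.png')
for n,im,i0,rois in(('top',t,t0,dict(post=(275,120,292,150),ring=(312,206,332,224),tube=(305,266,326,288),cleaner=(395,128,422,162),driver=(482,250,530,340),spanner=(110,220,162,295))),('scene',s,s0,dict(post=(265,310,295,355),ring=(292,268,315,290),tube=(335,235,358,258),cleaner=(172,242,204,292),driver=(215,165,255,208),spanner=(460,315,540,362)))):
    for k,(a,b,c,d) in rois.items():
        p,_=cv2.phaseCorrelate(np.float64(cv2.cvtColor(i0[b:d,a:c],cv2.COLOR_BGR2GRAY)),np.float64(cv2.cvtColor(np.ascontiguousarray(im[b:d,a:c]),cv2.COLOR_RGB2GRAY)))
        print(n,k,np.round(p,1))
cv2.imwrite("pics/z7.png",s[230:340,340:480,::-1].repeat(5,0).repeat(5,1))
to([501.1,208.7,36],-9.5)
```

```text
top post [-0.  0.]
top ring [-0.1 -0.1]
top tube [0.1 0.1]
top cleaner [0.6 0. ]
top driver [-0.1  0. ]
top spanner [0.  0.5]
scene post [-0.   0.5]
scene ring [-0.1 -0. ]
scene tube [ 0. -0.]
scene cleaner [0. 0.]
scene driver [0.1 0.5]
scene spanner [0. 0.]
t 18.18 pos [500.6 209.   35.9] yang 170.6 shift [ 0.01 -0.03 -0.  ] turnz 0.03 tilt [ 0.27 -0.2  -0.  ] F [-8.6  2.2  5.6] w 9.4 q [ 0.26  0.61  1.68 -0.01  0.88 -2.72]
```

View pics/z7.png

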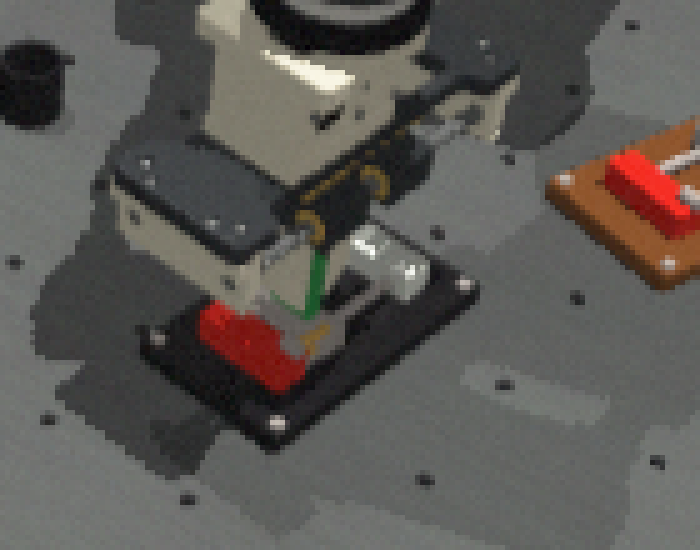

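The jaw is held far from the white fixed jaw and next to the red block, with the tab gripped in the fingers. Nothing else has moved. Handing in.

```bash
python3 -c "
from h import *
print(close_job());to([501.1,208.7,36],-9.5)"
```

```text
the job is handed in; nothing more can be done
None
the job is handed in; nothing more can be done
```

I lifted the orange cover off by its knob and stood it upright on the blue pad. Then I pinched the green tab, pushed it past its click and handed the job in while still holding it there. No verdict is reported.

**Cover:** the last picture check put the knob at about (501, -136), within about 3 mm of the pad's middle. The cover looks upright in both camera views, and the fingers have not touched it since I let go.

**Clamp:** the last reading showed about 30.5 mm of jaw travel, worked out from how far the tool had moved. The push was about 8–9 N sideways. The pose did not drift over 0.4 s, and the fingers measured about 9.5 mm across the 10 mm tab.

**Other things on the table:** each had shifted by less than 1 pixel in both views.

**What didn't go cleanly:**
- **Slip back:** my first push slid back under the spring to about 24 mm, because rows with no shift give way to it.
- **Hard stop:** the second push reached the hard stop at about 20 N, so I eased back to the final position.
- **Residual lean:** the tool leans about 1° and carries an upward force of about 6 N, whose cause I did not find.

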